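Fit the drive sprocket and its set collar on a splined gearbox shaft

TASK

Fit the chain sprocket on the gearbox's upright splined shaft, hub upward: rest it on the shaft end, push lightly and turn it slowly until the splines let it in, then take it down gently until it is fully home against the shaft's shoulder. Then slip the set collar over the shaft end and down flat on the hub, and let go of it all. Never drop or force the parts, and leave the tin, the spanner and the wooden block where they are.

Things in the scene. Friction and masses are not known exactly. Their poses are not given: they have to be found in the camera images.
- gearbox: Heavy grey gearbox fixed on the bench: flange 200 x 170 mm, casing 150 x 130 mm, input shaft along its own +x. Origin: centre of the underside; z up. On its vertical axis, on top, a bearing cap (116 mm across, top at 115 mm) from which the bare steel output shaft points straight up: a shoulder 52 mm across, its flat top at 125 mm, and above that the splined end, 61 mm long.
- shoulder (a point): Centre of the shoulder's flat top, on the shaft's axis, where the sprocket's underside rests when home. Axes are the gearbox's and do not show the shaft's angle: it may stand at any angle about its axis, independent of the gearbox's yaw and not reported. It turns only with much drag (about 0.6 N m), so it stays put while a part is turned on its end under a light push (about 10 N).
- shaft_top (a point): Centre of the shaft's end, 61 mm above the shoulder (186 mm above the bench). The splines: 6 equal straight teeth 60 degrees apart, 8.7 mm wide, 35 mm across the crests, 27 mm across the roots, their ends bevelled inward over the last 3.5 mm, which helps to centre a part set on them.
- sprocket: Bare steel chain sprocket with a hub on one side, 0.6 to 0.9 kg, 40 mm high: a 17-tooth plate 9 mm thick and 94 mm across, above it a round hub 56 mm across. It starts on the bench plate down, hub up, the way it goes on the shaft. Origin: centre of the underside; z up the hub.
- hub_top (a point): Centre of the hub's top, 40 mm above the sprocket's underside. Bore, 29 mm between the lands, 6 grooves 10 mm wide, 37.6 mm across their floors, 60 degrees apart, one on +x; about 1 mm play on the shaft. It enters in any of 6 positions, each within about 3 degrees, so up to 60 degrees of turning meets one; until then it rides on the tooth ends 60 mm above the shoulder. If it binds, wiggle it.
- collar: Bare steel set collar: plain ring 56 mm across, 16 mm high, round bore 37.6 mm, 0.15 to 0.22 kg, flat on the bench at the start. It slides over the splined shaft at any angle. Origin: centre of the underside; z up. In place its underside lies on the hub, 40 mm above the shoulder, and the shaft end stands 5 mm out of it.
- grease_tin: Bystander: round metal tin, 84 mm across, 85 mm high, standing on the bench. Origin: centre of the underside.
- spanner: Bystander: steel spanner, 200 mm long, lying on the bench along its own x.
- stock_block: Bystander: wooden block 160 x 70 x 45 mm lying on the bench. Origin: centre of the underside.
There are look-alikes about, which are no part of the job. There is more than one size of the collar; the one meant has the size given above. Of the things that look like the sprocket, take the one that is farthest to the robot's left at the start.

How it is judged:
By the outcome, as a careful person would: the job done as asked, in the order asked, and still so for the second after the job is handed in, with the robot touching nothing.
It also fails if it takes over 72 s, if anything falls off the work surface, if the arm or the gripper's body presses on something with over 40 N, if the wrist force passes 120 N, or if a joint passes its speed limit or range.

ROBOT

A 6-joint arm with a two-finger parallel gripper is mounted at the origin on the work surface. World frame = base frame: x ahead of the robot, y to its left, z up, the work surface at z = 0. Lengths are in mm, angles in rad, forces in N, time in s.
With the tool pointing down it reaches from about 225 to 725 mm from the base axis. Payload 3.1 kg.
Tool frame: the origin (TCP) lies midway between the tips of the shut fingers; the grasp point (between the pads) lies 19 mm behind it (env.grasp_offset is the distance from the TCP to the grasp point, in mm); z points along the fingers, y is the line along which they close (so a half turn about z gives the same grasp; the last joint's range is limited). The gripper opens to 85 mm and grips with 20 to 120 N. Pads are 22 mm wide; open, the fingers measure 114 mm over their backs; the gripper's body (76 mm by 85 mm) begins 54 mm behind the grasp point. The pads swing forward as they close: fully open they stand 13 mm farther back than shut.
Start: joints at [-1.412, 0.048, 0.099, 1.622, 0, 1.443], TCP at [148.499, -503.553, 231.312] pointing down, gripper open.
Joint ranges: [-2.91, 2.91], [-0.99, 1.94], [-1.21, 1.42], [-2.12, 2.29], [-1.49, 1.47], [-3.14, 3.14]. Speed limits (rad/s): [2.79, 2.79, 3.14, 3.14, 3.14, 3.14].

INTERFACE

Orientations are given as [roll, pitch, yaw] about the fixed x, y, z axes, in that order (R = Rz(yaw) Ry(pitch) Rx(roll)).
In Python, from plant import env, cams, ticket, search_frame, masks_of gives the robot as it stands.
- The arm moves only by the shell command python3 -m creep FILE [FORCE], which reads ROWS from the file FILE. ROWS is a JSON list of rows, 1 to 5 of them, each an object with the fields jaw (the finger opening in mm), x, y, z (the shift in a scale on which 1.0 is 75 cm), ax, ay, az (a rotation vector in parts of the range, where 1.0 means 2 rad); a field left out counts as zero (the opening has to be given); each row is the pose to reach, as a shift and turn from the pose commanded when the command began, along the tool's axes at that moment; what a row does not reach only later rows make up. A row lasts 1/10 s, in which the tool goes at most 50 mm and 0.15 rad, less where a joint would pass 70% of its speed; a pose out of reach is approached as far as the arm can. The fingers move at their own pace and stop on an object; FORCE is the grip in N (left out, the last holds). Time passes only in rows, so rows that do not move let the fingers close. It prints the time, the measured TCP pose, the force, the opening and the grip force at its end. Input that does not fit is refused with a message, and nothing moves.
- env.state(): the state, without advancing time (a new reading comes with each control period).
- cams.snapshot(name): name is "side" or "top"; returns a dict with "image" (384x512x3 uint8, red, green, blue), "vertical_fov" (degrees; the focal length in pixels is half the picture's height over the tangent of half this angle, whatever the lens; pixels are square), "cx", "cy" (the principal point, pixels), "dist_coeffs" ([k1, k2, p1, p2, k3] as OpenCV has them; the pictures are not rectified), "rvec" (rotation vector, rad) and "tvec" (3), from world to camera coordinates, as OpenCV has them. Camera axes: x right, y down, z forward; pixel columns grow to the right and rows downward; lengths in mm; the calibration is good to about 2 mm. A picture is of the moment at which its call begins. There is no depth.
- ticket.hand_in(): hands the job in; it is judged then, once.
Trained networks look in a picture, given as the dict that the camera call returned (one of the last four; its "shot" number tells which), for a name from the list of things; names that differ only in an ending like _2 or _b are one class to them, and where a whole thing is asked for, a point or a joint stands for the part that bears it (a point fixed in the world has none). Each returns a list of dicts, best first, with "score" (0 to 1); they miss things now and then, are a little off and sometimes report something else, mostly with a low value. They report only what shows in the picture. A call takes as long as a camera call. They do not tell look-alikes from the thing itself.
- search_frame(picture, target): "xy" ([column, row] in pixels, amid what is visible of it).
- masks_of(picture, target): "pixels" (384x512 bool, what is visible of it) and "xy" ([column, row] in pixels, amid what is visible of it).
The state is a dict: "time": time; "joints": joint angles; "qd": joint speeds; "tau": joint torques, N m; "ee_pos": TCP position; "tool_rot": TCP orientation; "contact_force": force on the tool from outside, world axes, zero at the start; "torque": the same for the moment, N m; "width": finger opening in mm; "finger_force": force on a finger pad.
Only numpy, scipy, OpenCV 4.12 (cv2) and the standard library are available. Lean on these libraries where they do the work, as an engineer would, in place of code of your own. Each camera call takes 0.05 s, during which the arm holds its last target. There are 200 camera calls.

## Working session

There is one attempt and no reset: what is moved stays moved. The work goes in short steps, Python scripts to look and compute and a shell command to move; the robot and the scene stay as the last step left them, time stands still between calls to the robot, and variables do not carry over. Pictures are saved under pics/ and viewed, at most 10 in all, crops included, and the job is handed in when it is done.

```bash
ls; mkdir -p pics; cat > h.py <<'E'
import numpy as np, cv2
from plant import env, cams, ticket, search_frame, masks_of
def cal(p):
    f=192/np.tan(np.radians(p["vertical_fov"])/2)
    K=np.array([[f,0,p["cx"]],[0,f,p["cy"]],[0,0,1.]])
    return K,np.array(p["dist_coeffs"],float),cv2.Rodrigues(np.array(p["rvec"],float))[0],np.array(p["tvec"],float).ravel()
def ray(p,xy,z):
    K,d,R,t=cal(p)
    u=cv2.undistortPoints(np.array(xy,float).reshape(-1,1,2),K,d).reshape(-1,2)
    D=np.c_[u,np.ones(len(u))]@R
    c=-R.T@t
    return c+D*((z-c[2])/D[:,2])[:,None]
def proj(p,X):
    K,d,R,t=cal(p)
    return cv2.projectPoints(np.array(X,float).reshape(-1,1,3),np.array(p["rvec"],float),t,K,d)[0].reshape(-1,2)
E
python3 - <<'E'
from h import *
ims=[]
for n in("top","side"):
    p=cams.snapshot(n); cv2.imwrite(f"pics/{n}0.png",p["image"][:,:,::-1])
    K,d,R,t=cal(p); print(n,"cam",(-R.T@t).round(),"f",K[0,0].round())
    for o in("gearbox","sprocket","collar","grease_tin","spanner","stock_block"):
        for r in masks_of(p,o)[:4]:
            m=r["pixels"]; ys,xs=np.nonzero(m)
            print(o,round(r["score"],2),np.round(r["xy"]),m.sum(),xs.min(),xs.max(),ys.min(),ys.max(),ray(p,r["xy"],0)[0].round(0))
print(env.state())
E
```

```text
pics
top cam [ 424.   32. 1123.] f 349.0
gearbox 0.76 [274. 178.] 3439 242 313 137 218 [598.  -2.   0.]
sprocket 0.71 [391. 219.] 554 377 403 204 231 [ 466. -373.    0.]
sprocket 0.65 [374. 261.] 594 361 389 247 276 [ 334. -314.    0.]
sprocket 0.6 [338. 211.] 570 330 359 197 223 [ 490. -204.    0.]
sprocket 0.43 [363. 157.] 381 356 370 125 183 [ 666. -290.    0.]
collar 0.55 [185. 214.] 149 178 195 212 229 [481. 288.   0.]
collar 0.55 [224. 230.] 301 211 235 226 250 [427. 159.   0.]
collar 0.37 [342. 214.] 641 329 359 195 225 [ 480. -218.    0.]
grease_tin 0.94 [189. 130.] 668 174 203 119 149 [757. 283.   0.]
spanner 0.68 [361. 152.] 356 356 370 123 182 [ 685. -284.    0.]
stock_block 0.85 [127. 174.] 1382 112 146 148 203 [609. 484.   0.]
side cam [129. 896. 850.] f 472.0
gearbox 0.77 [243. 193.] 4563 189 281 145 222 [608. -47.   0.]
sprocket 0.92 [361. 168.] 490 348 376 155 178 [ 334. -328.    0.]
sprocket 0.87 [324. 148.] 494 311 339 135 157 [ 477. -378.    0.]
sprocket 0.69 [302. 168.] 510 287 315 156 179 [ 500. -238.    0.]
sprocket 0.24 [244. 195.] 4638 189 281 145 223 [601. -4
[... 424 characters left out ...]
 296 348 [614. 458.   0.]
{'time': 0.7, 'joints': array([-1.41178397e+00,  4.79667224e-02,  9.92318947e-02,  1.62199194e+00,
        1.07089633e-05,  1.44302993e+00]), 'qd': array([-0.00082745,  0.00196698, -0.00020109, -0.00078292, -0.0008476 ,
        0.00065646]), 'tau': array([ 2.02957758e-04, -3.38501036e+01,  3.20054591e+01,  7.90403701e-04,
       -7.99877080e-05, -3.17098774e-07]), 'ee_pos': array([ 148.51304118, -503.56500739,  231.34490055]), 'tool_rot': array([ 3.14152230e+00, -1.75895927e-06,  2.86778757e-01]), 'contact_force': array([ 0.21048297, -1.10525608,  0.28122181]), 'torque': array([ 0.00380992,  0.04370328, -0.02300263]), 'finger_force': 0.0, 'width': 85.27293796517733}
```

View both.

```bash
python3 - <<'E'
import cv2
a=cv2.imread("pics/top0.png");cv2.imwrite("pics/t1.png",cv2.resize(a[110:290,100:420],None,fx=2.5,fy=2.5,interpolation=cv2.INTER_CUBIC))
a=cv2.imread("pics/side0.png");cv2.imwrite("pics/s1.png",cv2.resize(a[120:360,80:400],None,fx=2.5,fy=2.5,interpolation=cv2.INTER_CUBIC))
E
```

```text
(no output)
```

View pics/t1.png

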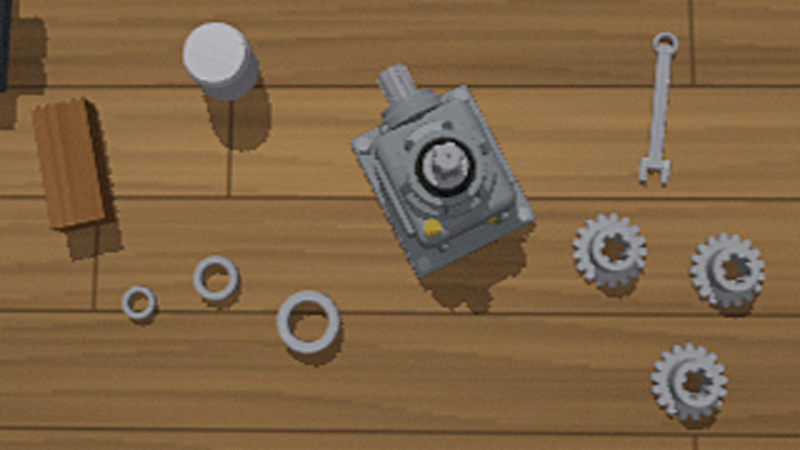

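View pics/s1.png

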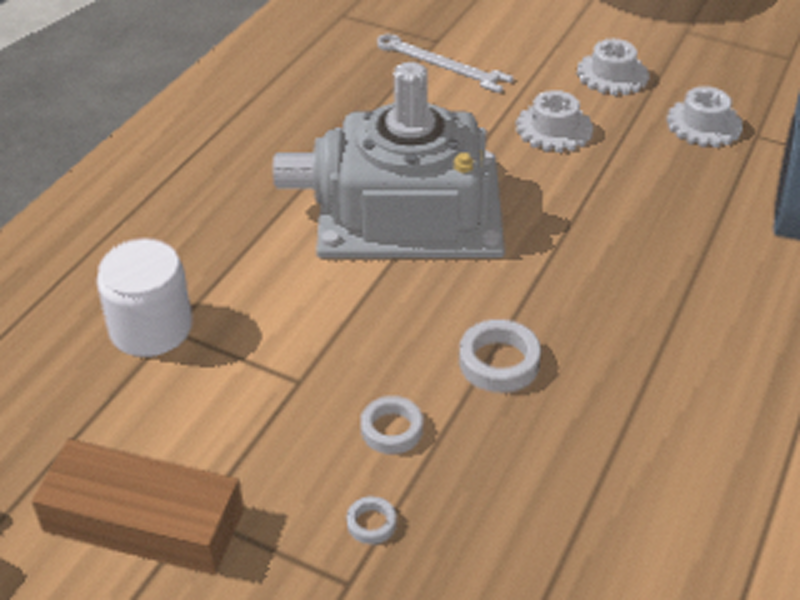

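```bash
cat >> h.py <<'E'
from scipy.optimize import least_squares
def cyl(x,y,r,z0,z1):
    a=np.linspace(0,2*np.pi,48,endpoint=False); c=np.c_[x+r*np.cos(a),y+r*np.sin(a)]
    return np.r_[np.c_[c,0*a+z0],np.c_[c,0*a+z1]]
def silc(p,parts):
    S=8; m=np.zeros((384*S,512*S),np.uint8)
    for q in parts:
        h=cv2.convexHull((proj(p,q)*S+S/2-.5).astype(np.float32)).astype(np.int32); cv2.fillConvexPoly(m,h,1)
    M=cv2.moments(m,True); return np.array([(M['m10']/M['m00']+.5)/S-.5,(M['m01']/M['m00']+.5)/S-.5]),M['m00']/S/S
def seg(p,xy,rad):  # unsaturated blob about xy, holes filled
    im=p["image"]; hsv=cv2.cvtColor(im,cv2.COLOR_RGB2HSV)
    m=((hsv[...,1]<75)&(hsv[...,2]>70)).astype(np.uint8)
    k=np.zeros_like(m); cv2.circle(k,tuple(int(round(v)) for v in xy),rad,1,-1); m&=k
    n,l,s,c=cv2.connectedComponentsWithStats(m); i=1+np.argmax(s[1:,4])
    cs,_=cv2.findContours((l==i).astype(np.uint8),cv2.RETR_EXTERNAL,cv2.CHAIN_APPROX_NONE)
    f=np.zeros_like(m); cv2.drawContours(f,cs,-1,1,-1); M=cv2.moments(f,True)
    return np.array([M['m10'],M['m01']])/M['m00'],M['m00']
def fit(p,xy,rad,parts,g):
    c,A=seg(p,xy,rad)
    q=least_squares(lambda v:(silc(p,parts(*v))[0]-c)*1.0,g,diff_step=1e-2,x_scale=100).x
    return q,A,silc(p,parts(*q))[1]
E
python3 - <<'E'
from h import *
P={n:cams.snapshot(n) for n in("top","side")}
spr=lambda x,y:[cyl(x,y,45,0,9),cyl(x,y,28,9,40)]
for n,xy in(("top",(344,211)),("side",(302,168))): print("spr",n,fit(P[n],xy,20,spr,(490,-210)))
for n,xys in(("top",((155.5,231),(186,221),(223,239))),("side",((229,327),(236,290),(280,262)))):
    for xy,R in zip(xys,(20.5,28,38)): print("ring",R,n,fit(P[n],xy,20,lambda x,y:[cyl(x,y,R,0,16)],ray(P[n],xy,8)[0][:2]))
for n in P:
    for o,z in(("shaft_top",186),("shoulder",125),("hub_top",40)):
        for r in search_frame(P[n],o)[:3]: print(n,o,round(r["score"],2),np.round(r["xy"],1),ray(P[n],r["xy"],z)[0].round(1))
im=[]
c=P["top"]["image"][150:200,255:305]; d=P["side"]["image"][135:185,220:270]; 
cv2.imwrite("pics/sh.png",cv2.resize(np.hstack([c,d])[:,:,::-1],None,fx=8,fy=8,interpolation=cv2.INTER_NEAREST))
print(env.state()["time"])
E
```

```text
spr top (array([ 494.50461175, -221.58176256]), 651.0, 652.734375)
spr side (array([ 495.39325093, -221.60131116]), 584.0, 558.46875)
ring 20.5 top (array([424.63335937, 379.54379517]), 152.0, 150.75)
ring 28 top (array([456.81769658, 281.26585735]), 262.0, 261.78125)
ring 38 top (array([401.78895923, 161.28564429]), 519.0, 470.21875)
ring 20.5 side (array([424.8713397 , 381.13119594]), 328.0, 334.3125)
ring 28 side (array([457.7832886 , 280.86484596]), 500.0, 485.71875)
ring 38 side (array([403.97394199, 158.37510697]), 812.0, 718.015625)
top shaft_top 0.92 [277.4 177.5] [569.9  -4.7 186. ]
top shoulder 0.72 [273.6 175.3] [585.9   3.9 125. ]
top hub_top 0.95 [388.1 220.1] [ 461.1 -349.3   40. ]
top hub_top 0.9 [376.  263.2] [ 330.8 -307.9   40. ]
top hub_top 0.76 [344.2 212.6] [ 483.5 -216.    40. ]
side shaft_top 0.81 [241.1 191.6] [508.6 156.5 186. ]
side shaft_top 0.27 [135.1 321.1] [509.  551.1 186. ]
side shoulder 0.64 [238.3 189.3] [553.8  83.6 125. ]
side hub_top 0.67 [300.9 168.4] [ 484.9 -183.3   40. ]
side hub_top 0.65 [324.9 147.9] [ 457.5 -321.3   40. ]
side hub_top 0.64 [362.5 164.2] [ 326.1 -289.2   40. ]
1.1
```

View pics/sh.png

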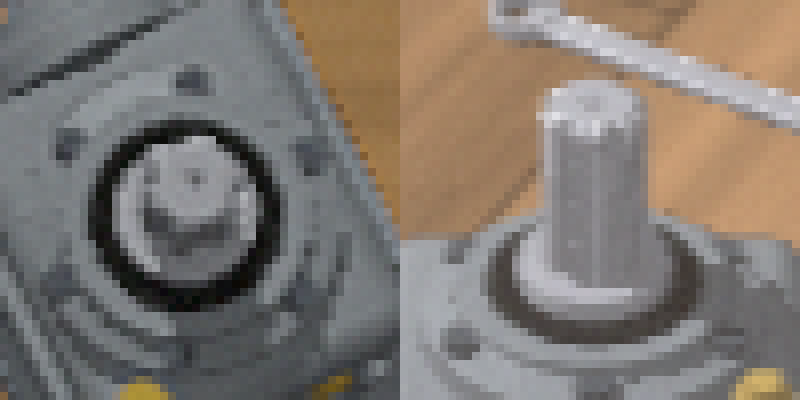

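```bash
python3 - <<'E'
from h import *
P={n:cams.snapshot(n) for n in("top","side")}
print(ray(P["top"],(278.7,171.8),186),ray(P["top"],(278,176.4),115),ray(P["side"],(243.7,147.4),186))
# dark ring centroid
for n,b,z in(("top",(160,192,262,294),115),("side",(155,185,228,262),115)):
    g=cv2.cvtColor(P[n]["image"],cv2.COLOR_RGB2GRAY); m=np.zeros_like(g); m[b[0]:b[1],b[2]:b[3]]=g[b[0]:b[1],b[2]:b[3]]<70
    k,l,s,c=cv2.connectedComponentsWithStats(m); i=1+np.argmax(s[1:,4]); ys,xs=np.nonzero(l==i)
    h=cv2.convexHull(np.c_[xs,ys]); e=cv2.minEnclosingCircle(h); M=cv2.moments(h); print(n,s[i],e,M['m10']/M['m00'],M['m01']/M['m00'],ray(P[n],(M['m10']/M['m00'],M['m01']/M['m00']),z))
s=env.state(); R=cv2.Rodrigues(np.zeros(3))[0]
from scipy.spatial.transform import Rotation as Ro
print(Ro.from_euler("xyz",s["tool_rot"]).as_matrix().round(3), s["ee_pos"])
E
```

```text
[[585.62788696  -8.25370066 186.        ]] [[584.24348637  -9.25222185 115.        ]] [[585.20665553  -7.82448968 186.        ]]
top [266 165  24  24 194] ((277.6388854980469, 176.72222900390625), 12.194679260253906) 277.75019245573515 176.61354888375672 [[583.61117506  -8.52213641 115.        ]]
side [238 167  20  11  50] ((247.07142639160156, 171.64285278320312), 10.063673973083496) 248.5986394557823 172.95068027210883 [[567.38171597  -1.3694589  115.        ]]
[[ 0.959  0.283  0.   ]
 [ 0.283 -0.959 -0.   ]
 [ 0.     0.    -1.   ]] [ 148.48024449 -503.55969424  231.31075377]
```

The rows are not in the units I measure in: shifts go in shares of 75 cm and turns go in shares of 2 rad. I convert before sending: 412 mm is 0.5493, -172 mm is -0.2293, -1 rad is -0.5.

```bash
cat > go.py <<'E'
import sys
from h import *
# go.py x y z yaw : tool-frame shift to target
x,y,z,w=map(float,sys.argv[1:5]); s=env.state(); e=s["ee_pos"]; a=s["tool_rot"][2]
d=np.array([x,y,z])-e
print("dx dy dz rz", (d[0]*np.cos(a)+d[1]*np.sin(a)).round(1),(d[0]*np.sin(a)-d[1]*np.cos(a)).round(1),(-d[2]).round(1),round(-(w-a),3),"rpy",s["tool_rot"].round(3),"ee",e.round(1),"j",s["joints"].round(2),"t",s["time"],"F",s["contact_force"].round(1),"T",s["torque"].round(2),"w",round(s["width"],1))
E
echo '[{"jaw":85,"x":0.5493,"y":-0.2293,"z":0.1333,"az":-0.5},{"jaw":85,"x":0.5493,"y":-0.2293,"z":0.1333,"az":-0.5},{"jaw":85,"x":0.5493,"y":-0.2293,"z":0.1333,"az":-0.5},{"jaw":85,"x":0.5493,"y":-0.2293,"z":0.1333,"az":-0.5},{"jaw":85,"x":0.5493,"y":-0.2293,"z":0.1333,"az":-0.5}]' > rows.txt && python3 -m creep rows.txt; python3 go.py 495 -221.6 110 1.3
```

```text
time: 1.7
ee_pos: [339.1, -348.4, 176.4]
tool_rot: [3.141, 0.0, 1.042]
contact_force: [1.7, -0.5, 0.5]
width: 85.2
finger_force: 0.0
dx dy dz rz 188.1 70.7 66.4 -0.258 rpy [3.141 0.    1.042] ee [ 339.1 -348.4  176.4] j [-0.94 -0.06 -0.12  1.51  0.    1.16] t 1.7 F [ 1.7 -0.5  0.5] T [-0.01 -0.04  0.01] w 85.2
```

Converted, 188 mm is 0.2507, 70.7 mm is 0.0943, -0.258 rad is -0.129.

```bash
echo '[{"jaw":85,"x":0.2507,"y":0.0943,"z":0.088,"az":-0.129},{"jaw":85,"x":0.2507,"y":0.0943,"z":0.088,"az":-0.129},{"jaw":85,"x":0.2507,"y":0.0943,"z":0.088,"az":-0.129},{"jaw":85,"x":0.2507,"y":0.0943,"z":0.088,"az":-0.129},{"jaw":85,"x":0.2507,"y":0.0943,"z":0.088,"az":-0.129}]' > rows.txt && python3 -m creep rows.txt >/dev/null; python3 go.py 495 -221.6 9 1.3
```

```text
dx dy dz rz -2.0 -0.6 99.2 0.0 rpy [-3.139e+00 -3.000e-03  1.300e+00] ee [ 496.1 -219.8  108.2] j [-0.54  0.1  -0.09  1.38  0.    1.3 ] t 2.2 F [ 0.3  0.2 -1.3] T [-0.    0.01 -0.05] w 84.7
```

Converted, 98 mm is 0.1307, 95 mm is 0.1267.

```bash
echo '[{"jaw":85,"z":0.0533},{"jaw":85,"x":-0.0013,"z":0.0933},{"jaw":85,"x":-0.0013,"z":0.1133},{"jaw":85,"x":-0.0013,"z":0.1267},{"jaw":85,"x":-0.0013,"z":0.1307}]' > rows.txt && python3 -m creep rows.txt >/dev/null;python3 go.py 495 -221.6 10 1.3; echo '[{"jaw":85}]' > rows.txt && python3 -m creep rows.txt; python3 go.py 495 -221.6 10 1.3
```

```text
dx dy dz rz 3.8 0.4 2.2 -0.006 rpy [-3.141 -0.     1.294] ee [ 493.6 -225.1   12.2] j [-0.55  0.16 -0.22  1.19 -0.    1.3 ] t 2.7 F [ 0.1 -0.3  0.7] T [-0.04 -0.   -0.02] w 85.1
time: 2.8
ee_pos: [494.6, -225.6, 13.6]
tool_rot: [3.14, 0.0, 1.294]
contact_force: [0.2, 0.8, 0.1]
width: 85.1
finger_force: 0.0
dx dy dz rz 3.9 -0.7 3.6 -0.006 rpy [3.14  0.    1.294] ee [ 494.6 -225.6   13.6] j [-0.55  0.16 -0.22  1.19 -0.    1.3 ] t 2.8 F [0.2 0.8 0.1] T [-0.01 -0.    0.01] w 85.1
```

Converted, 4 mm is 0.0053, 3 mm is 0.004.

```bash
echo '[{"jaw":85,"x":0.0053,"z":0.004},{"jaw":85,"x":0.0053,"z":0.004},{"jaw":80,"x":0.0053,"z":0.004},{"jaw":50,"x":0.0053,"z":0.004},{"jaw":50,"x":0.0053,"z":0.004}]' > rows.txt && python3 -m creep rows.txt 60;python3 go.py 495 -221.6 10 1.3; echo '[{"jaw":50},{"jaw":50},{"jaw":50}]' > rows.txt && python3 -m creep rows.txt;python3 go.py 495 -221.6 10 1.3;
```

```text
time: 3.3
ee_pos: [495.2, -221.1, 10.5]
tool_rot: [3.142, 0.0, 1.295]
contact_force: [-0.2, -0.6, -2.3]
width: 54.9
finger_force: 66.1
dx dy dz rz -0.5 -0.1 0.5 -0.005 rpy [3.142 0.    1.295] ee [ 495.2 -221.1   10.5] j [-0.54  0.16 -0.22  1.19 -0.    1.3 ] t 3.3 F [-0.2 -0.6 -2.3] T [-0.03  0.03  0.  ] w 54.9
time: 3.6
ee_pos: [495.3, -221.2, 10.4]
tool_rot: [3.141, 0.0, 1.295]
contact_force: [-1.0, 1.3, 6.0]
width: 54.6
finger_force: 66.2
dx dy dz rz -0.5 -0.2 0.4 -0.005 rpy [3.141 0.    1.295] ee [ 495.3 -221.2   10.4] j [-0.54  0.16 -0.22  1.19 -0.    1.3 ] t 3.6 F [-1.   1.3  6. ] T [0.19 0.53 0.02] w 54.6
```

Converted, -135 mm is -0.18, -95 mm is -0.1267.

```bash
echo '[{"jaw":50,"z":-0.0067},{"jaw":50,"z":-0.0267},{"jaw":50,"z":-0.0733},{"jaw":50,"z":-0.1267},{"jaw":50,"z":-0.18}]' > rows.txt && python3 -m creep rows.txt 80;echo '[{"jaw":50,"z":-0.0533},{"jaw":50,"z":-0.0933},{"jaw":50,"z":-0.1067},{"jaw":50,"z":-0.1067},{"jaw":50,"z":-0.1067}]' > rows.txt && python3 -m creep rows.txt;python3 go.py 585.2 -8.3 226 1.3
```

```text
time: 4.1
ee_pos: [493.9, -220.2, 144.3]
tool_rot: [-3.138, -0.001, 1.295]
contact_force: [0.8, -0.2, -6.7]
width: 54.2
finger_force: 87.0
time: 4.6
ee_pos: [494.3, -220.4, 222.1]
tool_rot: [-3.138, -0.001, 1.295]
contact_force: [-0.6, -0.4, -8.6]
width: 54.1
finger_force: 87.2
dx dy dz rz 228.9 29.6 -3.9 -0.005 rpy [-3.138e+00 -1.000e-03  1.295e+00] ee [ 494.3 -220.4  222.1] j [-0.54  0.09  0.13  1.61  0.    1.3 ] t 4.6 F [-0.6 -0.4 -8.6] T [0.05 0.05 0.02] w 54.1
```

Converted, 180 mm is 0.24, 140 mm is 0.1867.

```bash
echo '[{"jaw":50,"x":0.0267,"y":0.004,"z":-0.0053},{"jaw":50,"x":0.08,"y":0.0107,"z":-0.0053},{"jaw":50,"x":0.1333,"y":0.0173,"z":-0.0053},{"jaw":50,"x":0.1867,"y":0.024,"z":-0.0053},{"jaw":50,"x":0.24,"y":0.0307,"z":-0.0053}]' > rows.txt && python3 -m creep rows.txt >/dev/null;echo '[{"jaw":50,"x":0.04,"y":0.0053},{"jaw":50,"x":0.0653,"y":0.0088},{"jaw":50,"x":0.0653,"y":0.0088},{"jaw":50,"x":0.0653,"y":0.0088}]' > rows.txt && python3 -m creep rows.txt >/dev/null;python3 go.py 585.2 -8.3 226 1.3
python3 - <<'E'
from h import *
P={n:cams.snapshot(n) for n in("top","side")}
c,d=proj(P["top"],[[585.2,-8.3,240]])[0],proj(P["side"],[[585.2,-8.3,220]])[0]; print(c,d)
I=[]
for n,q in(("top",c),("side",d)):
    x,y=q.astype(int); I.append(P[n]["image"][y-35:y+35,x-35:x+35]); print(n,x,y)
    for r in search_frame(P[n],"hub_top")[:2]: print(r["score"],r["xy"])
cv2.imwrite("pics/m.png",cv2.resize(np.hstack(I)[:,:,::-1],None,fx=5.7,fy=5.7,interpolation=cv2.INTER_NEAREST))
E
```

```text
dx dy dz rz 0.1 0.6 -0.8 -0.004 rpy [-3.136e+00  2.000e-03  1.296e+00] ee [584.6  -8.3 225.2] j [-0.13  0.21  0.27  1.63 -0.    1.72] t 5.5 F [ 0.7 -0.4 -7.6] T [-0.05  0.03  0.02] w 54.2
[279.62206693 168.38680552] [243.81613413 136.00564859]
top 279 168
0.92 [374.3, 262.3]
0.69 [387.7, 219.1]
side 243 136
0.94 [325.4, 148.6]
0.86 [241.0, 133.0]
```

View pics/m.png

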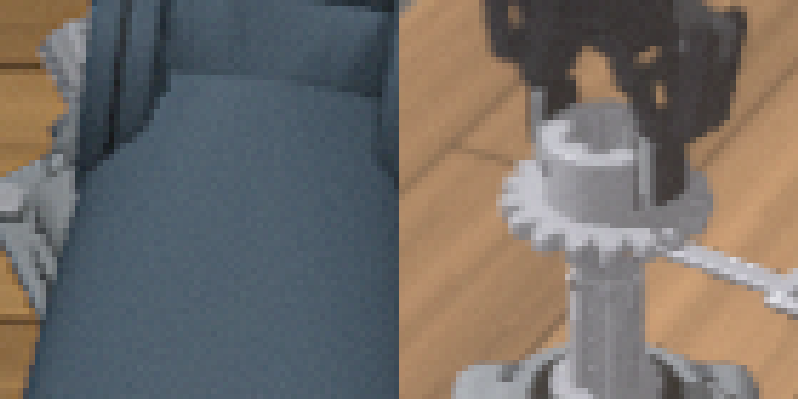

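Converted, 26.5 mm is 0.0353, 25 mm is 0.0333.

```bash
echo '[{"jaw":50,"y":0.0004,"z":0.0107},{"jaw":50,"y":0.0004,"z":0.0213},{"jaw":50,"y":0.0004,"z":0.0293},{"jaw":50,"y":0.0004,"z":0.0333},{"jaw":50,"y":0.0004,"z":0.0353}]' > rows.txt && python3 -m creep rows.txt ;for i in 1 2; do python3 go.py 585.2 -8.3 196 1.3;done;echo '[{"jaw":50,"z":0.0013},{"jaw":50,"z":0.0027}]' > rows.txt && python3 -m creep rows.txt; python3 go.py 585.2 -8.3 196 1.3
```

```text
time: 6.2
ee_pos: [585.9, -8.8, 201.2]
tool_rot: [-3.14, 0.0, 1.295]
contact_force: [0.3, -0.7, -7.2]
width: 54.2
finger_force: 87.1
dx dy dz rz 0.3 -0.8 5.2 -0.005 rpy [-3.14   0.     1.295] ee [585.9  -8.8 201.2] j [-0.13  0.2   0.21  1.58 -0.    1.72] t 6.2 F [ 0.3 -0.7 -7.2] T [ 0.01 -0.04  0.01] w 54.2
dx dy dz rz 0.3 -0.8 5.2 -0.005 rpy [-3.14   0.     1.295] ee [585.9  -8.8 201.2] j [-0.13  0.2   0.21  1.58 -0.    1.72] t 6.2 F [ 0.3 -0.7 -7.2] T [ 0.01 -0.04  0.01] w 54.2
time: 6.4
ee_pos: [586.6, -8.8, 200.5]
tool_rot: [3.141, -0.0, 1.295]
contact_force: [-0.6, -0.0, -7.2]
width: 54.1
finger_force: 87.1
dx dy dz rz 0.1 -1.5 4.5 -0.005 rpy [ 3.141 -0.     1.295] ee [586.6  -8.8 200.5] j [-0.13  0.2   0.21  1.58  0.    1.72] t 6.4 F [-0.6 -0.  -7.2] T [ 0.03 -0.01 -0.  ] w 54.1
```

Converted, 1 mm is 0.0013.

```bash
for i in 1; do echo '[{"jaw":50},{"jaw":50,"z":0.0013},{"jaw":50,"z":0.0013}]' > rows.txt && python3 -m creep rows.txt|egrep 'ee|cont'; echo '[{"jaw":50,"z":0.0013},{"jaw":50,"z":0.0013}]' > rows.txt && python3 -m creep rows.txt|egrep 'ee|cont'; echo '[{"jaw":50,"z":0.0013},{"jaw":50,"z":0.0013}]' > rows.txt && python3 -m creep rows.txt|egrep 'ee|cont'; done
```

```text
ee_pos: [586.4, -8.8, 199.2]
contact_force: [0.2, -0.1, -7.7]
ee_pos: [586.3, -8.8, 198.0]
contact_force: [-0.5, -0.3, -8.2]
ee_pos: [586.3, -8.8, 196.9]
contact_force: [0.1, -0.2, -7.9]
```

Converted, -1 mm is -0.0013, 0.5 mm is 0.0007.

```bash
echo '[{"jaw":50,"y":-0.0013,"z":0.0007},{"jaw":50,"y":-0.0013,"z":0.0013},{"jaw":50,"y":-0.0013,"z":0.0013}]' > rows.txt && python3 -m creep rows.txt|egrep 'ee|cont'; echo '[{"jaw":50,"z":0.0013},{"jaw":50,"z":0.0013}]' > rows.txt && python3 -m creep rows.txt|egrep 'ee|cont'; echo '[{"jaw":50,"z":0.0009},{"jaw":50,"z":0.0009}]' > rows.txt && python3 -m creep rows.txt|egrep 'ee|cont'
```

```text
ee_pos: [585.3, -8.5, 196.1]
contact_force: [0.3, 0.1, -7.3]
ee_pos: [585.4, -8.4, 195.3]
contact_force: [-0.1, -1.2, -5.2]
ee_pos: [585.4, -8.4, 195.0]
contact_force: [-1.1, 0.5, -4.5]
```

Converted, 1 mm is 0.0013.

```bash
echo '[{"jaw":50,"z":0.0013},{"jaw":50,"z":0.0013}]' > rows.txt && python3 -m creep rows.txt|egrep 'ee|cont'; echo '[{"jaw":50,"z":0.0013},{"jaw":50,"z":0.0013}]' > rows.txt && python3 -m creep rows.txt|egrep 'ee|cont';python3 go.py 585.2 -8.3 195 1.3
```

```text
ee_pos: [585.5, -8.4, 194.5]
contact_force: [-2.1, 1.6, -1.4]
ee_pos: [585.6, -8.4, 194.0]
contact_force: [-3.7, 1.0, 3.3]
dx dy dz rz 0.0 -0.4 -1.0 -0.005 rpy [ 3.14  -0.     1.295] ee [585.6  -8.4 194. ] j [-0.13  0.2   0.19  1.56  0.    1.72] t 8.2 F [-3.7  1.   3.3] T [0.31 0.93 0.04] w 53.9
```

Converted, -0.6 mm is -0.0008, -0.04 rad is -0.02.

```bash
f(){ egrep 'ee|cont|rot'|tr '\n' ' ';echo; }
echo '[{"jaw":50,"y":-0.0008},{"jaw":50,"y":-0.0008,"az":-0.02},{"jaw":50,"y":-0.0008,"az":-0.04}]' > rows.txt && python3 -m creep rows.txt|f;echo '[{"jaw":50,"az":-0.02},{"jaw":50,"az":-0.04},{"jaw":50,"az":-0.04}]' > rows.txt && python3 -m creep rows.txt|f;echo '[{"jaw":50,"az":-0.02},{"jaw":50,"az":-0.04},{"jaw":50,"az":-0.04}]' > rows.txt && python3 -m creep rows.txt|f; python3 go.py 585.2 -8.3 195 1.3
```

```text
ee_pos: [584.9, -8.1, 191.6] tool_rot: [-3.141, -0.0, 1.376] contact_force: [-0.6, 2.1, -7.4] 
ee_pos: [584.2, -7.9, 190.0] tool_rot: [-3.138, -0.001, 1.453] contact_force: [-1.7, 2.3, -8.5] 
ee_pos: [584.2, -8.0, 190.1] tool_rot: [-3.138, -0.001, 1.533] contact_force: [0.2, 1.8, -8.9] 
dx dy dz rz -0.3 1.0 -4.9 0.233 rpy [-3.138e+00 -1.000e-03  1.533e+00] ee [584.2  -8.  190.1] j [-0.13  0.2   0.19  1.56  0.    1.48] t 9.1 F [ 0.2  1.8 -8.9] T [ 0.46  0.15 -0.51] w 54.2
```

Converted, 0.8 mm is 0.0011, 0.4 mm is 0.0005, 0.06 rad is 0.03.

```bash
f(){ egrep 'ee|cont|rot'|tr '\n' ' ';echo; }
echo '[{"jaw":50,"y":0.0005,"az":0.02},{"jaw":50,"y":0.0011,"az":0.03},{"jaw":50,"y":0.0011,"az":0.03}]' > rows.txt && python3 -m creep rows.txt|f; python3 go.py 585.2 -8.3 195 1.3;echo '[{"jaw":50,"z":0.0013},{"jaw":50,"z":0.0027},{"jaw":50,"z":0.004}]' > rows.txt && python3 -m creep rows.txt|f; python3 go.py 585.2 -8.3 195 1.3
```

```text
ee_pos: [584.7, -8.3, 191.0] tool_rot: [-3.138, 0.0, 1.475] contact_force: [-1.3, 0.7, -8.4] 
dx dy dz rz 0.1 0.5 -4.0 0.175 rpy [-3.138  0.     1.475] ee [584.7  -8.3 191. ] j [-0.13  0.2   0.19  1.56 -0.    1.54] t 9.4 F [-1.3  0.7 -8.4] T [0.32 0.57 0.03] w 53.7
ee_pos: [584.9, -8.1, 190.0] tool_rot: [-3.141, -0.0, 1.475] contact_force: [-5.2, 1.9, -4.2] 
dx dy dz rz -0.2 0.3 -5.0 0.175 rpy [-3.141 -0.     1.475] ee [584.9  -8.1 190. ] j [-0.13  0.2   0.18  1.56  0.    1.54] t 9.7 F [-5.2  1.9 -4.2] T [ 0.46  1.21 -0.07] w 54.3
```

Converted, 1 mm is 0.0013, -0.8 mm is -0.0011.

```bash
f(){ egrep 'ee|cont|rot'|tr '\n' ' ';echo; }
echo '[{"jaw":50,"y":-0.0011},{"jaw":50,"y":-0.0011,"z":0.0013},{"jaw":50,"y":-0.0011,"z":0.0013}]' > rows.txt && python3 -m creep rows.txt|f; python3 go.py 585.2 -8.3 195 1.3;echo '[{"jaw":50,"z":0.0013},{"jaw":50,"z":0.0027}]' > rows.txt && python3 -m creep rows.txt|f; python3 go.py 585.2 -8.3 195 1.3
```

```text
ee_pos: [584.8, -8.1, 188.7] tool_rot: [3.141, -0.0, 1.475] contact_force: [-3.9, 1.5, -5.1] 
dx dy dz rz -0.2 0.4 -6.3 0.175 rpy [ 3.141 -0.     1.475] ee [584.8  -8.1 188.7] j [-0.13  0.2   0.18  1.55  0.    1.54] t 10.0 F [-3.9  1.5 -5.1] T [ 0.53  0.87 -0.04] w 53.8
ee_pos: [584.8, -8.1, 186.6] tool_rot: [3.142, -0.0, 1.475] contact_force: [-4.7, 2.5, -6.1] 
dx dy dz rz -0.1 0.4 -8.4 0.175 rpy [ 3.142 -0.     1.475] ee [584.8  -8.1 186.6] j [-0.13  0.2   0.18  1.55  0.    1.54] t 10.2 F [-4.7  2.5 -6.1] T [ 0.63  1.01 -0.03] w 54.4
```

Converted, 12 mm is 0.016, 9 mm is 0.012.

```bash
f(){ egrep 'ee|cont|rot'|tr '\n' ' ';echo; }
echo '[{"jaw":50,"x":0.0005,"y":-0.0009,"z":0.0013},{"jaw":50,"x":0.0005,"y":-0.0009,"z":0.004},{"jaw":50,"x":0.0005,"y":-0.0009,"z":0.008},{"jaw":50,"x":0.0005,"y":-0.0009,"z":0.012},{"jaw":50,"x":0.0005,"y":-0.0009,"z":0.016}]' > rows.txt && python3 -m creep rows.txt|f; python3 go.py 585.2 -8.3 135.4 1.475;echo '[{"jaw":50,"z":0.004},{"jaw":50,"z":0.008},{"jaw":50,"z":0.012}]' > rows.txt && python3 -m creep rows.txt|f; python3 go.py 585.2 -8.3 135.4 1.3
```

```text
ee_pos: [584.6, -8.2, 174.0] tool_rot: [3.141, 0.001, 1.475] contact_force: [-1.4, -0.7, -7.3] 
dx dy dz rz 0.0 0.6 38.6 -0.0 rpy [3.141e+00 1.000e-03 1.475e+00] ee [584.6  -8.2 174. ] j [-0.13  0.2   0.15  1.52 -0.    1.54] t 10.7 F [-1.4 -0.7 -7.3] T [0.25 0.28 0.01] w 54.0
ee_pos: [584.6, -8.2, 165.2] tool_rot: [3.141, 0.0, 1.475] contact_force: [-0.4, 0.3, -6.5] 
dx dy dz rz -0.1 0.6 29.8 0.175 rpy [3.141 0.    1.475] ee [584.6  -8.2 165.2] j [-0.13  0.2   0.13  1.5  -0.    1.54] t 11.0 F [-0.4  0.3 -6.5] T [-0.03  0.09  0.03] w 54.4
```

Sliding freely; shaft axis ≈ (584.6, -8.2).

Converted, 23 mm is 0.0307, 19 mm is 0.0253.

```bash
f(){ egrep 'ee|cont|rot'|tr '\n' ' ';echo; }
echo '[{"jaw":50,"z":0.0053},{"jaw":50,"z":0.012},{"jaw":50,"z":0.0187},{"jaw":50,"z":0.0253},{"jaw":50,"z":0.0307}]' > rows.txt && python3 -m creep rows.txt|f; echo '[{"jaw":50,"z":0.0027},{"jaw":50,"z":0.0053},{"jaw":50,"z":0.0067},{"jaw":50,"z":0.0067}]' > rows.txt && python3 -m creep rows.txt|f; python3 go.py 584.6 -8.2 135.4 1.475;echo '[{"jaw":50,"z":0.0013},{"jaw":50,"z":0.002},{"jaw":50,"z":0.002}]' > rows.txt && python3 -m creep rows.txt|f
```

```text
ee_pos: [584.0, -7.9, 141.7] tool_rot: [-3.141, 0.0, 1.475] contact_force: [-0.4, 0.4, -8.0] 
ee_pos: [584.2, -7.9, 137.4] tool_rot: [3.142, 0.0, 1.475] contact_force: [-0.0, -0.2, -6.9] 
dx dy dz rz -0.3 0.4 2.0 -0.0 rpy [3.142 0.    1.475] ee [584.2  -7.9 137.4] j [-0.13  0.2   0.08  1.45 -0.    1.54] t 11.9 F [-0.  -0.2 -6.9] T [0.05 0.01 0.02] w 54.2
ee_pos: [584.2, -7.9, 136.0] tool_rot: [-3.142, -0.0, 1.475] contact_force: [-0.7, -0.1, -7.8]
```

Converted, 1 mm is 0.0013.

```bash
f(){ egrep 'ee|cont|rot'|tr '\n' ' ';echo; }
echo '[{"jaw":50,"z":0.0013},{"jaw":50,"z":0.0013},{"jaw":50,"z":0.0013}]' > rows.txt && python3 -m creep rows.txt|f; echo '[{"jaw":50,"z":0.0013},{"jaw":50,"z":0.0013}]' > rows.txt && python3 -m creep rows.txt|f; echo '[{"jaw":50,"z":0.0013},{"jaw":50,"z":0.0013}]' > rows.txt && python3 -m creep rows.txt|f
```

```text
ee_pos: [584.4, -7.9, 135.6] tool_rot: [3.141, 0.0, 1.475] contact_force: [-0.1, 0.9, -4.8] 
ee_pos: [584.4, -7.9, 135.6] tool_rot: [3.14, 0.0, 1.475] contact_force: [-2.3, 1.1, 1.5] 
ee_pos: [584.4, -7.9, 135.5] tool_rot: [3.14, 0.0, 1.475] contact_force: [-4.7, 0.4, 5.7]
```

Converted, -1.5 mm is -0.002.

```bash
echo '[{"jaw":54,"z":-0.002},{"jaw":60,"z":-0.002},{"jaw":70,"z":-0.002},{"jaw":85,"z":-0.002},{"jaw":85,"z":-0.002}]' > rows.txt && python3 -m creep rows.txt 20;echo '[{"jaw":85,"z":-0.0067},{"jaw":85,"z":-0.0267},{"jaw":85,"z":-0.0667},{"jaw":85,"z":-0.12},{"jaw":85,"z":-0.16}]' > rows.txt && python3 -m creep rows.txt; python3 go.py 457.3 281 60 1.475
```

```text
time: 13.4
ee_pos: [584.7, -7.9, 134.7]
tool_rot: [3.141, 0.0, 1.475]
contact_force: [-0.7, -0.5, -0.2]
width: 84.6
finger_force: 0.0
time: 13.9
ee_pos: [584.7, -7.9, 258.4]
tool_rot: [3.138, 0.0, 1.475]
contact_force: [0.4, 0.5, 0.1]
width: 85.1
finger_force: 0.0
dx dy dz rz 275.4 -154.5 198.4 -0.0 rpy [3.138 0.    1.475] ee [584.7  -7.9 258.4] j [-0.13  0.21  0.33  1.69  0.    1.54] t 13.9 F [0.4 0.5 0.1] T [ 0.03 -0.07 -0.01] w 85.1
```

Converted, 215 mm is 0.2867, 175 mm is 0.2333.

```bash
echo '[{"jaw":85,"x":0.06,"y":-0.0333},{"jaw":85,"x":0.12,"y":-0.0667},{"jaw":85,"x":0.18,"y":-0.1,"z":0.04},{"jaw":85,"x":0.2333,"y":-0.1307,"z":0.08},{"jaw":85,"x":0.2867,"y":-0.1613,"z":0.12}]' > rows.txt && python3 -m creep rows.txt>/dev/null; python3 go.py 457.3 281 60 1.475
python3 - <<'E'
from h import *
P={n:cams.snapshot(n) for n in("top","side")}
cv2.imwrite("pics/k.png",cv2.resize(np.hstack([P["top"]["image"][140:210,245:315],P["side"]["image"][125:195,210:280]])[:,:,::-1],None,fx=5.7,fy=5.7,interpolation=cv2.INTER_NEAREST))
E
```

```text
dx dy dz rz 74.8 -42.3 118.1 -0.0 rpy [ 3.138e+00 -2.000e-03  1.475e+00] ee [492.2 202.5 178.1] j [0.26 0.06 0.   1.51 0.   1.93] t 14.4 F [0.2 0.8 0.2] T [ 0.04 -0.08  0.01] w 85.3
```

View pics/k.png

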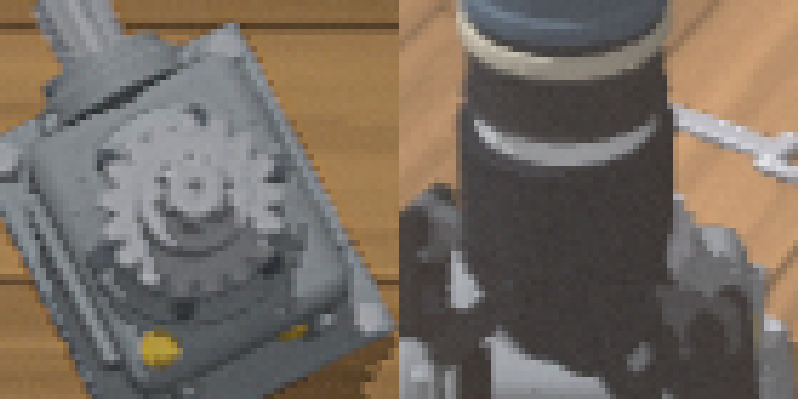

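Converted, 118 mm is 0.1573, 100 mm is 0.1333.

```bash
echo '[{"jaw":85,"x":0.0533,"y":-0.0293,"z":0.04},{"jaw":85,"x":0.0933,"y":-0.0533,"z":0.08},{"jaw":85,"x":0.1,"y":-0.0564,"z":0.1133},{"jaw":85,"x":0.1,"y":-0.0564,"z":0.1333},{"jaw":85,"x":0.1,"y":-0.0564,"z":0.1573}]' > rows.txt && python3 -m creep rows.txt>/dev/null;echo '[{"jaw":85},{"jaw":85}]' > rows.txt && python3 -m creep rows.txt>/dev/null; python3 go.py 457.3 281 2 1.475
```

```text
dx dy dz rz 2.1 -1.2 57.7 -0.002 rpy [ 3.14  -0.     1.473] ee [458.3 278.8  59.7] j [ 0.42  0.11 -0.18  1.28 -0.    2.09] t 15.2 F [-0.3  0.1  0.1] T [ 0.01 -0.03 -0.02] w 85.2
```

Converted, 56 mm is 0.0747, 53 mm is 0.0707.

```bash
echo '[{"jaw":85,"x":0.0027,"y":-0.0013,"z":0.02},{"jaw":85,"x":0.0027,"y":-0.0013,"z":0.04},{"jaw":85,"x":0.0027,"y":-0.0013,"z":0.06},{"jaw":85,"x":0.0027,"y":-0.0013,"z":0.0707},{"jaw":85,"x":0.0027,"y":-0.0013,"z":0.0747}]' > rows.txt && python3 -m creep rows.txt>/dev/null;echo '[{"jaw":85},{"jaw":85}]' > rows.txt && python3 -m creep rows.txt>/dev/null; python3 go.py 457.3 281 2 1.475; echo '[{"jaw":65},{"jaw":62},{"jaw":50},{"jaw":50},{"jaw":50}]' > rows.txt && python3 -m creep rows.txt 30; echo '[{"jaw":50},{"jaw":50}]' > rows.txt && python3 -m creep rows.txt 40;python3 go.py 457.3 281 2 1.475;
```

```text
dx dy dz rz -0.7 0.7 0.9 -0.0 rpy [ 3.141 -0.     1.475] ee [456.6 281.7   2.9] j [ 0.43  0.15 -0.25  1.17  0.    2.09] t 15.9 F [ 0.2 -0.1  0.3] T [ 0.06 -0.02 -0.05] w 84.7
time: 16.4
ee_pos: [457.0, 281.9, 3.6]
tool_rot: [3.14, -0.001, 1.475]
contact_force: [-0.9, -0.8, 5.6]
width: 54.4
finger_force: 32.3
time: 16.6
ee_pos: [457.0, 281.9, 3.7]
tool_rot: [3.14, -0.001, 1.475]
contact_force: [0.2, -0.1, 5.3]
width: 53.7
finger_force: 40.9
dx dy dz rz -0.9 0.4 1.7 -0.0 rpy [ 3.140e+00 -1.000e-03  1.475e+00] ee [457.  281.9   3.7] j [ 0.43  0.15 -0.25  1.17  0.    2.09] t 16.6 F [ 0.2 -0.1  5.3] T [-0.05  0.24  0.04] w 53.7
```

Converted, -135 mm is -0.18, -95 mm is -0.1267.

```bash
echo '[{"jaw":50,"z":-0.0053},{"jaw":50,"z":-0.0267},{"jaw":50,"z":-0.0733},{"jaw":50,"z":-0.1267},{"jaw":50,"z":-0.18}]' > rows.txt && python3 -m creep rows.txt 60;echo '[{"jaw":50,"x":-0.0133,"y":0.004,"z":-0.0533},{"jaw":50,"x":-0.04,"y":0.0133,"z":-0.0933},{"jaw":50,"x":-0.08,"y":0.0333,"z":-0.1107},{"jaw":50,"x":-0.1267,"y":0.0573,"z":-0.1107},{"jaw":50,"x":-0.1733,"y":0.08,"z":-0.1107}]' > rows.txt && python3 -m creep rows.txt;python3 go.py 584.6 -7.5 220 1.475
```

```text
time: 17.1
ee_pos: [455.1, 281.0, 137.1]
tool_rot: [-3.139, 0.002, 1.475]
contact_force: [0.1, -0.4, -1.3]
width: 53.2
finger_force: 63.4
time: 17.6
ee_pos: [504.0, 145.4, 220.6]
tool_rot: [3.141, -0.0, 1.476]
contact_force: [-0.2, 1.0, -1.4]
width: 53.3
finger_force: 63.4
dx dy dz rz -144.5 94.7 0.6 0.001 rpy [ 3.141 -0.     1.476] ee [504.  145.4 220.6] j [ 0.15  0.04  0.07  1.6  -0.    1.82] t 17.6 F [-0.2  1.  -1.4] T [ 0.03 -0.04  0.02] w 53.3
```

Converted, -144.5 mm is -0.1927, -132 mm is -0.176.

```bash
echo '[{"jaw":50,"x":-0.0467,"y":0.0307},{"jaw":50,"x":-0.1,"y":0.0653},{"jaw":50,"x":-0.1467,"y":0.096},{"jaw":50,"x":-0.176,"y":0.116},{"jaw":50,"x":-0.1927,"y":0.1263}]' > rows.txt && python3 -m creep rows.txt >/dev/null;echo '[{"jaw":50},{"jaw":50},{"jaw":50}]' > rows.txt && python3 -m creep rows.txt>/dev/null;python3 go.py 584.6 -7.5 194 1.475
python3 - <<'E'
from h import *
p=cams.snapshot("side")
cv2.imwrite("pics/c.png",cv2.resize(p["image"][115:185,203:283][:,:,::-1],None,fx=7,fy=7,interpolation=cv2.INTER_NEAREST))
E
```

```text
dx dy dz rz -2.5 1.5 26.5 0.002 rpy [-3.141e+00 -1.000e-03  1.477e+00] ee [583.4  -4.9 220.5] j [-0.12  0.2   0.25  1.62  0.    1.54] t 18.4 F [ 0.2  0.3 -1.8] T [-0.02  0.02  0.04] w 53.3
```

View pics/c.png

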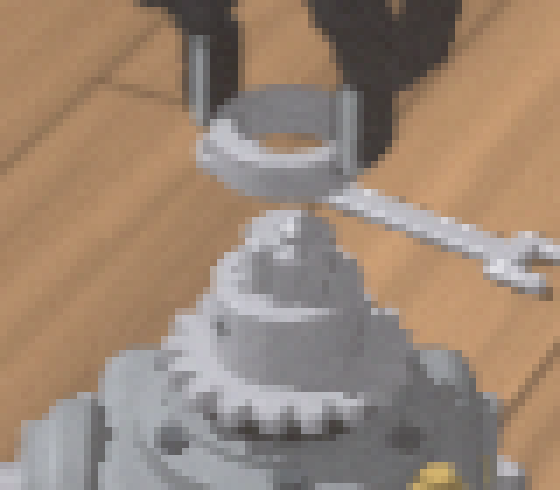

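Converted, 8 mm is 0.0107, 4 mm is 0.0053.

```bash
echo '[{"jaw":50,"x":-0.0033,"y":0.0016,"z":0.0053},{"jaw":50,"x":-0.0033,"y":0.0016,"z":0.0107},{"jaw":50,"x":-0.0033,"y":0.0016,"z":0.0107},{"jaw":50,"x":-0.0033,"y":0.0016,"z":0.0107},{"jaw":50,"x":-0.0033,"y":0.0016,"z":0.0107}]' > rows.txt && python3 -m creep rows.txt >/dev/null;python3 go.py 584.6 -7.5 194 1.475
python3 - <<'E'
from h import *
p=cams.snapshot("side"); e=env.state()["ee_pos"]; S=12;x0,y0=213,118
I=cv2.resize(p["image"][y0:y0+50,x0:x0+65][:,:,::-1],None,fx=S,fy=S,interpolation=cv2.INTER_NEAREST)
a=np.linspace(0,2*np.pi,60)
def circ(x,y,r,z,c): cv2.polylines(I,[((proj(p,np.c_[x+r*np.cos(a),y+r*np.sin(a),0*a+z])-[x0,y0]+.5)*S).astype(np.int32)],True,c,1)
circ(e[0],e[1]-.7,28,e[2]-3.5,(0,0,255));circ(e[0],e[1]-.7,28,e[2]+12.5,(0,0,255));circ(584.6,-8,28,165,(0,255,0));circ(584.6,-8,17.5,186,(0,255,0))
cv2.imwrite("pics/c2.png",I)
E
```

```text
dx dy dz rz 1.5 -0.5 18.6 -0.0 rpy [ 3.142 -0.     1.475] ee [584.9  -9.1 212.6] j [-0.13  0.2   0.23  1.6   0.    1.54] t 18.95 F [ 0.2  0.6 -1.3] T [-0.02 -0.01 -0.03] w 53.2
```

View pics/c2.png

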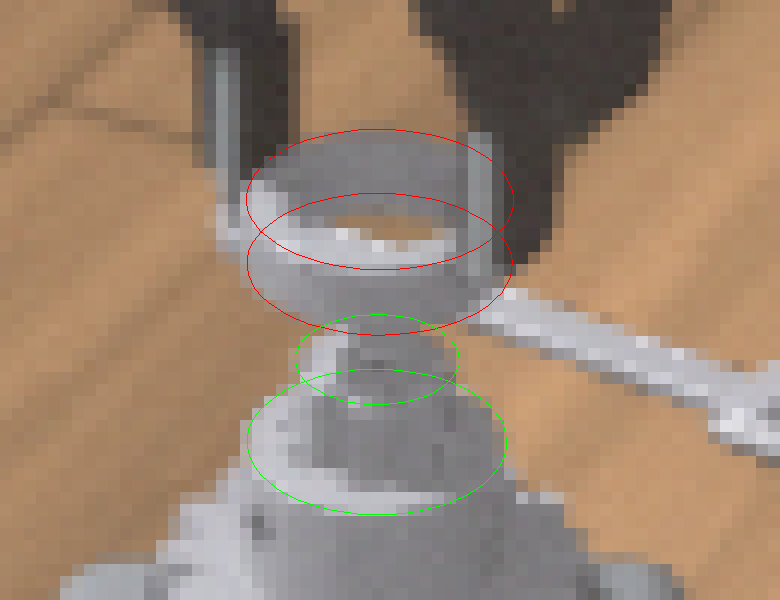

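Converted, 20 mm is 0.0267, 18 mm is 0.024.

```bash
f(){ egrep 'ee|cont|rot'|tr '\n' ' ';echo; }
echo '[{"jaw":50,"x":0.0013,"y":-0.0005,"z":0.0067},{"jaw":50,"x":0.0013,"y":-0.0005,"z":0.0133},{"jaw":50,"x":0.0013,"y":-0.0005,"z":0.02},{"jaw":50,"x":0.0013,"y":-0.0005,"z":0.024},{"jaw":50,"x":0.0013,"y":-0.0005,"z":0.0267}]' > rows.txt && python3 -m creep rows.txt|f;echo '[{"jaw":50,"z":0.0013},{"jaw":50,"z":0.0027},{"jaw":50,"z":0.004}]' > rows.txt && python3 -m creep rows.txt|f;echo '[{"jaw":50,"z":0.0013},{"jaw":50,"z":0.0027},{"jaw":50,"z":0.0027}]' > rows.txt && python3 -m creep rows.txt|f
```

```text
ee_pos: [584.3, -8.1, 191.7] tool_rot: [-3.141, -0.0, 1.475] contact_force: [0.8, -0.8, -1.7] 
ee_pos: [584.8, -8.1, 189.7] tool_rot: [3.141, 0.0, 1.475] contact_force: [0.8, 1.0, -0.7] 
ee_pos: [584.6, -8.1, 187.4] tool_rot: [-3.141, -0.0, 1.475] contact_force: [0.1, -0.7, -2.2]
```

Past the end without contact; on to the hub at TCP ≈ 168.5.

The rows are not in the units I measure in: shifts go in shares of 75 cm and turns go in shares of 2 rad. I convert before sending: 7 mm is 0.0093, 5 mm is 0.0067.

```bash
f(){ egrep 'ee|cont|rot'|tr '\n' ' ';echo; }
echo '[{"jaw":50,"z":0.0013},{"jaw":50,"z":0.004},{"jaw":50,"z":0.0067},{"jaw":50,"z":0.0093}]' > rows.txt && python3 -m creep rows.txt|f;echo '[{"jaw":50,"z":0.0027},{"jaw":50,"z":0.0053},{"jaw":50,"z":0.008},{"jaw":50,"z":0.0093}]' > rows.txt && python3 -m creep rows.txt|f;echo '[{"jaw":50,"z":0.0013},{"jaw":50,"z":0.0027},{"jaw":50,"z":0.0027}]' > rows.txt && python3 -m creep rows.txt|f
```

```text
ee_pos: [584.6, -8.1, 180.3] tool_rot: [-3.141, 0.0, 1.475] contact_force: [-0.8, -0.5, -1.9] 
ee_pos: [584.5, -8.1, 173.2] tool_rot: [-3.141, -0.0, 1.475] contact_force: [-0.0, 0.5, -2.1] 
ee_pos: [584.6, -8.1, 171.4] tool_rot: [-3.141, -0.0, 1.475] contact_force: [0.2, -0.5, -1.9]
```

Converted, 1.5 mm is 0.002, 1 mm is 0.0013.

```bash
f(){ egrep 'ee|cont|rot'|tr '\n' ' ';echo; }
echo '[{"jaw":50,"z":0.0013},{"jaw":50,"z":0.002},{"jaw":50,"z":0.002}]' > rows.txt && python3 -m creep rows.txt|f;echo '[{"jaw":50,"z":0.0013},{"jaw":50,"z":0.0013},{"jaw":50,"z":0.0013}]' > rows.txt && python3 -m creep rows.txt|f;echo '[{"jaw":50,"z":0.0013},{"jaw":50,"z":0.0013}]' > rows.txt && python3 -m creep rows.txt|f
```

```text
ee_pos: [584.6, -8.1, 169.9] tool_rot: [-3.141, 0.0, 1.475] contact_force: [-0.6, 1.1, -2.6] 
ee_pos: [584.7, -8.1, 169.0] tool_rot: [3.142, -0.0, 1.475] contact_force: [1.1, -0.4, -1.9] 
ee_pos: [584.7, -8.1, 169.0] tool_rot: [3.141, 0.0, 1.475] contact_force: [-2.5, -0.1, 3.0]
```

Seated at the expected height. Release and retreat.

Converted, -0.8 mm is -0.0011.

```bash
echo '[{"jaw":54,"z":-0.0011},{"jaw":58,"z":-0.0011},{"jaw":70,"z":-0.0011},{"jaw":85,"z":-0.0011},{"jaw":85,"z":-0.0011}]' > rows.txt && python3 -m creep rows.txt 20|egrep 'cont|width';echo '[{"jaw":85,"z":-0.0067},{"jaw":85,"z":-0.0267},{"jaw":85,"z":-0.0667},{"jaw":85,"z":-0.1067},{"jaw":85,"z":-0.12}]' > rows.txt && python3 -m creep rows.txt|grep ee;echo '[{"jaw":85,"x":-0.0667,"y":-0.04},{"jaw":85,"x":-0.1333,"y":-0.08},{"jaw":85,"x":-0.1867,"y":-0.12},{"jaw":85,"x":-0.24,"y":-0.16},{"jaw":85,"x":-0.24,"y":-0.16}]' > rows.txt && python3 -m creep rows.txt|grep ee
python3 - <<'E'
from h import *
P={n:cams.snapshot(n) for n in("top","side")}
I=[]
for n,(y0,x0) in(("top",(140,245)),("side",(125,210))):
    p=P[n];S=6;J=cv2.resize(p["image"][y0:y0+66,x0:x0+66][:,:,::-1],None,fx=S,fy=S,interpolation=cv2.INTER_NEAREST)
    a=np.linspace(0,2*np.pi,60)
    for r,z in((28,181),(47,125)): cv2.polylines(J,[((proj(p,np.c_[584.6+r*np.cos(a),-8.2+r*np.sin(a),0*a+z])-[x0,y0]+.5)*S).astype(np.int32)],True,(0,255,0),1)
    I.append(J)
cv2.imwrite("pics/e.png",np.hstack(I)); s=env.state(); print(s["time"],s["contact_force"])
E
```

```text
contact_force: [0.0, -0.6, 0.8]
width: 85.0
ee_pos: [586.1, -8.2, 263.2]
ee_pos: [445.2, -178.3, 258.4]
23.6 [5.10154678e-01 2.18127183e-01 2.51616495e-04]
```

View pics/e.png

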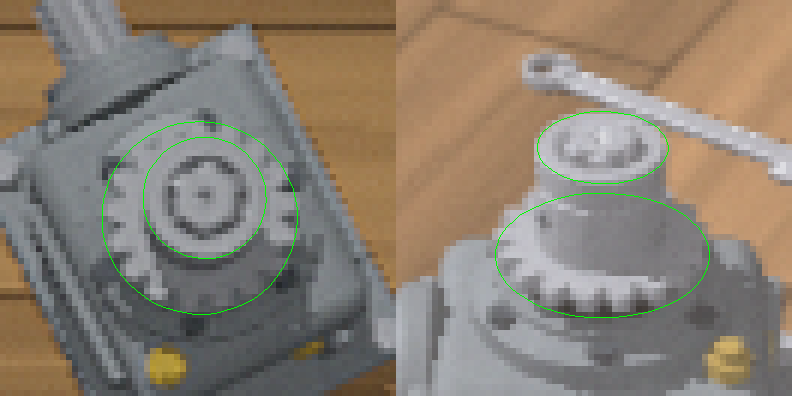

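The sprocket sits home and the collar lies flat on its hub; both match the projected outlines, and the gripper is well clear.

```bash
python3 -c "
from plant import ticket
print(ticket.hand_in())"
```

```text
the job is handed in; nothing more can be done
None
```

The sprocket is fully home on the shaft's shoulder with the set collar flat on its hub, both are released with the gripper clear, and the job was handed in at about 24 s; no verdict came back.

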